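# Show the rejected circuit board to the inspection camera

## Robot

A 7-joint arm with a two-finger parallel gripper is mounted at the origin on the work surface. World frame = base frame: x ahead of the robot, y to its left, z up, the work surface at z = 0. Lengths are in m, angles in rad, forces in N, time in s.
With the tool pointing down it reaches from about 0.425 to 0.875 m from the base axis. Payload 4.7 kg.
Tool frame: the origin (TCP) lies at the very end of the fingers, on their centre line; the grasp point (between the pads) lies behind it (ctrl.tcp_to_grasp is the z of the grasp point in the tool frame, in m); z points along the fingers, y is the line along which they close (so a half turn about z gives the same grasp; the last joint's range is limited). The gripper opens to 87 mm and grips with 3 to 60 N. Pads are 19 mm wide; open, the fingers measure 117 mm over their backs; the gripper's body (75 mm by 190 mm) begins 51 mm behind the grasp point.
Start: joints at [-1.221, 0.321, -0.07, 1.45, 0.023, 1.371, -0.057], TCP at [0.214, 0.614, 0.223] pointing down, gripper open.
Joint ranges: [-2.86, 2.86], [-0.3, 2.09], [-1.38, 1.24], [0.06, 2.45], [-1.56, 4.7], [0.09, 2.05], [-2.69, 2.69]. Speed limits (rad/s): [2.57, 2.57, 3.14, 3.14, 3.14, 3.14, 3.14].

## Interface

Orientations are given as a rotation vector (axis times angle).
In Python, from bench import ctrl gives the robot as it stands.
- The arm moves only by the tool step_arm, never from a script. Its argument "targets" is a list of rows, each a list of 7 numbers: the shift along the world's x, y, z in cm, then the turn, a rotation vector about the world's x, y, z in degrees, then the opening, from 0 (shut) to 1 (fully open). A call has exactly 5 rows; each row shifts and turns the commanded pose from where the row before left it; what a row does not reach is not made up. A row lasts 1/12 s, in which the tool goes at most 41.7 mm and 7.16 degrees, less where a joint would pass 70% of its speed; a pose out of reach is approached as far as the arm can. A call with a gripper value outside its range is refused whole. The fingers move at their own pace and stop on an object; "force" is the grip in N (left out, the last holds). Time passes only in rows, so rows that do not move let the fingers close, or fill a call up. It gives the time, the measured TCP pose, the force, the opening and the grip force at its end, in the units of the state.
- ctrl.get_state(): the state, without advancing time (a new reading comes with each control period).
- ctrl.get_image(name): name is "scene" or "top" or "wrist"; returns (picture, depth): 420x560x3 uint8, red, green, blue; 420x560 float32, m along the optical axis (not along the pixel's ray), 0 where there is no reading.
- ctrl.camera_params(name): a dict with "intrinsics" (3x3 intrinsics, pixels), "rvec" (rotation vector, rad) and "tvec" (3), from world to camera coordinates, as OpenCV has them; the wrist camera has in their place "hand_eye" (4x4, takes a point from camera to tool coordinates, whose origin is the TCP and whose axes are the flange's). Camera axes: x right, y down, z forward; pixel columns grow to the right and rows downward; lengths in m; the calibration is good to about 2 mm. A picture is of the moment at which its call begins: read the wrist's pose just before it. camera_params takes no time and is no camera call.
- ctrl.close_job(): hands the job in; it is judged then, once.
The state is a dict: "time": time; "joint_positions": joint angles; "qd": joint speeds; "joint_torque": joint torques, N m; "position": TCP position; "tool_rot": TCP orientation; "ft_force": force on the tool from outside, world axes, zero at the start; "torque": the same for the moment, N m; "grip_width": opening from 0.0 (shut) to 1.0 (fully open); "grip_force": force on a finger pad.
Only numpy, scipy, OpenCV 4.12 (cv2) and the standard library are available. Lean on these libraries where they do the work, as an engineer would, in place of code of your own. Each camera call takes 0.05 s, during which the arm holds its last target. There are 200 camera calls.

## Task

Slide the circuit board with the red reject sticker up out of its slot in the black rack and hold it up in the air for the inspection camera: top edge up, component side squarely facing the lens, the middle of the board centred on the lens's line of sight, 120 mm in front of the lens. The camera is already set, so leave it, the other boards and everything else on the bench as they are, and finish while still holding the board there steadily in the gripper.

Things in the scene. Friction and masses are not known exactly. Their poses are not given: they have to be found in the camera images.
- board_reject: To be shown; red sticker, 22 mm, over the middle of its top edge: green circuit board, 56 mm wide (its y), 95 tall (z), 2 thick (x), 40-85 g, upright in a slot of the rack. Origin: middle of its lower edge; z up the board; +x out of its component side. Parts rise up to 13 mm off the +x face, within 24 of the middle line. The upper 56 mm stand clear of the rack: grip both side edges from above
- board_mid (a point): the middle of the board with the red sticker, on its component face: 47.5 mm above its lower edge, halfway across its width; its axes are those of the board
- board_a: bystander, with a white label and no red sticker: green circuit board, 56 mm wide (its y), 95 tall (z), 2 thick (x), 40-85 g, upright in a slot of the rack. Origin: middle of its lower edge; z up the board; +x out of its component side
- board_b: bystander, same as board_a: green circuit board, 56 mm wide (its y), 95 tall (z), 2 thick (x), 40-85 g, upright in a slot of the rack. Origin: middle of its lower edge; z up the board; +x out of its component side
- rack: black slotted rack, fixed: base 150 mm (x) by 86 (y), 6 thick, two side walls along x, 45 high, outer faces 73 apart; ribs on them form ten slots 4 wide. A board rests on the base with its top edge 101 mm above the table. The three boards stand 36 mm apart in x, component sides to the rack's +x; their order varies. Origin: middle of the underside; z up
- cam_head: camera head: white barrel 38 mm across, ending in a black ring light 66 across. It looks along its own -x, 9 to 29 degrees downward; its y is level. Origin: tilt pivot, 92 mm behind the lens front. A board held square has its axes parallel to these, +x the same way (component side to the lens). Tilt and height are held by friction only: do not touch
- lens (a point): centre of the front glass of the camera; axes as the head's: the line of sight runs along its -x, and the middle of the board belongs at x = -0.120, y = 0, z = 0 in this frame
- cam_stand: the camera's stand, fixed: black base plate 140 by 120 mm, 16 thick (60 mm of it before the column, 80 behind), steel column 15 across and 376 tall; the head's pivot is 32 mm before the column, 230 to 290 above the table; it looks towards the stand's -x. Origin: foot of the column axis; z up
- tape: bystander: roll of brown tape lying flat, 90 mm across, 24 mm high; origin at the centre of its underside
- spool: bystander: blue solder spool standing on its flange, 62 mm across, 48 mm high; origin at the centre of its underside
- fan: bystander: black square cooling fan standing upright, 80 by 80 mm, 25 mm thick (its x); origin at the centre of its underside
- housing: bystander: glossy black domed lamp housing, 62 mm across, 68 mm high; origin at the centre of its underside
- round_board: bystander: round green circuit board lying flat, 60 mm across, 13 mm high with its parts; origin at the centre of its underside

How it is judged:
By the outcome, as a careful person would: the job done as asked, in the order asked, and still so for the second after the job is handed in, while the arm keeps its last pose, push and grip.
It also fails if it takes over 42 s, if anything falls off the work surface, if the arm or the gripper's body presses on something with over 40 N, if the wrist force passes 120 N, or if a joint passes its speed limit or range.

## Working session

There is one attempt and no reset: what is moved stays moved. The work goes in short steps, Python scripts to look and compute and a tool call to move; the robot and the scene stay as the last step left them, time stands still between calls to the robot, and variables do not carry over. Pictures are saved under pics/ and viewed, at most 10 in all, crops included, and the job is handed in when it is done.

Besides the shell and the picture viewer there is one more tool, called after "Call:" by a JSON object that holds its "api" and its "payload". step_arm: Moves the arm, as the interface text tells. Its arguments: {"type":"object","properties":{"targets":{"type":"array"},"force":{"type":"number"}},"required":["targets"]}

```bash
ls; mkdir -p pics; cat > h.py <<'E'
import numpy as np, cv2
from scipy.spatial.transform import Rotation as R
from bench import ctrl
def grab(n):
    s=ctrl.get_state(); im,d=ctrl.get_image(n); p=ctrl.camera_params(n)
    K=np.array(p["intrinsics"])
    if n=="wrist":
        T=np.eye(4);T[:3,:3]=R.from_rotvec(s["tool_rot"]).as_matrix();T[:3,3]=s["position"]
        T=T@np.array(p["hand_eye"])
    else:
        W=np.eye(4);W[:3,:3]=R.from_rotvec(np.ravel(p["rvec"])).as_matrix();W[:3,3]=np.ravel(p["tvec"]);T=np.linalg.inv(W)
    return im,d,K,T
def pts(d,K,T):
    v,u=np.mgrid[:d.shape[0],:d.shape[1]]
    P=np.stack([(u-K[0,2])/K[0,0]*d,(v-K[1,2])/K[1,1]*d,d],-1)
    return P@T[:3,:3].T+T[:3,3]
E
python3 - <<'E'
from h import *
for n in("scene","top"):
    im,d,K,T=grab(n); cv2.imwrite(f"pics/{n}0.png",im[...,::-1]); np.savez(f"{n}0.npz",im=im,d=d,K=K,T=T)
    print(n,T.round(3).tolist(),K[0,0])
print(ctrl.get_state(), ctrl.tcp_to_grasp)
E
```

```text
pics
scene [[-0.471, 0.561, -0.681, 1.422], [0.882, 0.289, -0.372, 0.533], [-0.012, -0.776, -0.631, 0.937], [0.0, 0.0, 0.0, 1.0]] 503.6420683924242
top [[0.01, -0.997, 0.082, 0.504], [-1.0, -0.012, -0.027, 0.067], [0.028, -0.082, -0.996, 1.289], [0.0, 0.0, 0.0, 1.0]] 431.828930881428
{'time': 0.1, 'joint_positions': array([-1.22089256,  0.32175817, -0.07011908,  1.45152749,  0.02258421,
        1.37077818, -0.05690799]), 'qd': array([ 0.00149934, -0.00090293,  0.00051223, -0.00224418, -0.00055792,
       -0.00117322,  0.00105975]), 'joint_torque': array([-7.29861422e-04, -4.92567551e+01, -4.06101560e-01, -3.13399923e+01,
       -6.43468439e-02,  3.95039935e-02,  6.10413053e-05]), 'position': array([0.21405542, 0.6132372 , 0.2215779 ]), 'tool_rot': array([-5.24892375e-01, -3.09721126e+00,  2.62265549e-03]), 'ft_force': array([ 0.23241461, -0.24500323, -0.48820811]), 'torque': array([ 0.00672401, -0.00770767, -0.04009496]), 'grip_force': 0.0, 'grip_width': 0.9987280769349238} -0.0187
```

View pics/scene0.png

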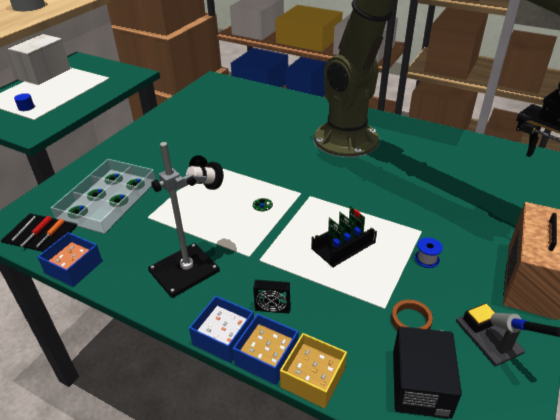

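View pics/top0.png

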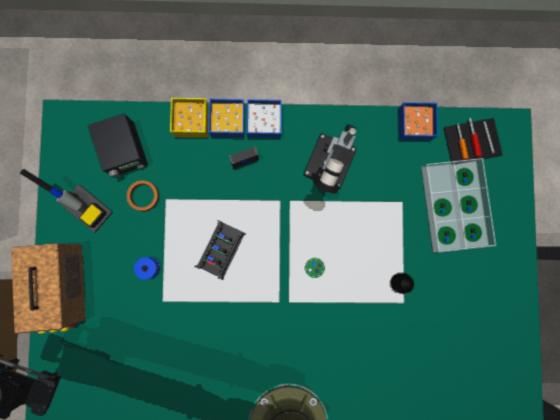

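Scene view: the rack is at about (344,235) with the red sticker at (357,214). The camera head is at (200,172), on a stand with its base at (185,265). Top view: the rack is at (220,250), the sticker at (210,263) and the camera head at (333,175).

```bash
python3 - <<'E'
from h import *
D={}
for n in("scene","top"):
    z=np.load(n+"0.npz"); im,d,K,T=z['im'],z['d'],z['K'],z['T']; P=pts(d,K,T)
    D[n]=(im.astype(int),d,K,T,P)
rays=[]
for n,(u0,u1,v0,v1) in dict(scene=(310,380,195,265),top=(190,250,215,285)).items():
    im,d,K,T,P=D[n]; r,g,b=im[...,0],im[...,1],im[...,2]
    w=np.zeros(d.shape,bool); w[v0:v1,u0:u1]=1
    red=w&(r>110)&(g<70)&(b<70); v,u=np.nonzero(red); 
    print(n,"red",len(v),u.mean(),v.mean(),P[red].mean(0).round(4),P[red].min(0).round(4),P[red].max(0).round(4))
    c=T[:3,:3]@np.array([(u.mean()-K[0,2])/K[0,0],(v.mean()-K[1,2])/K[1,1],1]); rays.append((T[:3,3],c/np.linalg.norm(c)))
    # heights
    hi=w&(P[...,2]>.08)&(d>0); 
    Q=P[hi]; print(" hi",len(Q),Q.mean(0).round(4),Q[:,2].max())
    rk=w&(P[...,2]>.03)&(P[...,2]<.055)&(d>0)&(im.max(-1)<60); Q=P[rk][:,:2].astype(np.float32); print(" rack rect",cv2.minAreaRect(Q))
A=sum(np.eye(3)-np.outer(c,c) for o,c in rays);B=sum((np.eye(3)-np.outer(c,c))@o for o,c in rays);X=np.linalg.solve(A,B)
print("tri",X,[np.linalg.norm(np.cross(X-o,c)) for o,c in rays])
for n,(u0,u1,v0,v1) in dict(scene=(145,230,135,300),top=(295,365,115,215)).items():
    im,d,K,T,P=D[n]
    w=np.zeros(d.shape,bool); w[v0:v1,u0:u1]=1
    for lo,hi in((.005,.03),(.2,.24),(.24,.28),(.28,.33),(.33,.42)):
        m=w&(P[...,2]>lo)&(P[...,2]<hi)&(d>0); Q=P[m]
        if len(Q)>3: print(n,lo,len(Q),Q.mean(0).round(3),Q.min(0).round(3),Q.max(0).round(3),[np.round(t,3) for t in cv2.minAreaRect(Q[:,:2].astype(np.float32))])
    cv2.imwrite(f"pics/c_{n}.png",cv2.resize(im[v0:v1,u0:u1,::-1].astype(np.uint8),None,fx=4,fy=4 if n=="top" else 3.6,interpolation=cv2.INTER_CUBIC))
E
```

```text
scene red 15 356.3333333333333 210.93333333333334 [0.4586 0.2149 0.0949] [0.3477 0.18   0.0021] [0.4722 0.227  0.1052]
 hi 346 [0.4996 0.205  0.0926] 0.10528069690764885
 rack rect ((0.5037646293640137, 0.2053867131471634), (0.08656087517738342, 0.1505226492881775), 63.749855041503906)
top red 17 210.23529411764707 262.52941176470586 [0.465  0.2241 0.0722] [0.4586 0.2129 0.0048] [0.4702 0.2423 0.1103]
 hi 70 [0.4953 0.2083 0.0991] 0.11029861054920231
 rack rect ((0.49563053250312805, 0.19975923001766205), (0.07371333241462708, 0.13299472630023956), 64.82698059082031)
tri [0.46658483 0.21895214 0.10256547] [np.float64(0.0013610297694320892), np.float64(0.0013610297694322247)]
scene 0.005 2455 [ 0.733 -0.147  0.015] [ 0.174 -0.606  0.005] [0.882 0.009 0.03 ] [array([ 0.551, -0.299]), array([0.76, 0.29]), np.float64(33.117)]
scene 0.2 181 [ 0.724 -0.09   0.226] [ 0.673 -0.124  0.202] [ 0.769 -0.048  0.24 ] [array([ 0.713, -0.095]), array([0.042, 0.118]), np.float64(54.183)]
scene 0.24 655 [ 0.701 -0.077  0.265] [ 0.644 -0.136  0.24 ] [ 0.801 -0.043  0.28 ] [array([ 0.725, -0.088]), arra
[... 395 characters left out ...]
5  0.005] [ 0.914 -0.014  0.029] [array([ 0.762, -0.121]), array([0.304, 0.211]), np.float64(0.341)]
top 0.2 31 [ 0.721 -0.096  0.223] [ 0.663 -0.117  0.2  ] [ 0.763 -0.05   0.24 ] [array([ 0.707, -0.102]), array([0.059, 0.097]), np.float64(53.952)]
top 0.24 540 [ 0.679 -0.078  0.269] [ 0.641 -0.122  0.24 ] [ 0.791 -0.043  0.28 ] [array([ 0.719, -0.086]), array([0.063, 0.155]), np.float64(77.932)]
top 0.28 508 [ 0.745 -0.098  0.293] [ 0.683 -0.139  0.28 ] [ 0.802 -0.061  0.33 ] [array([ 0.745, -0.094]), array([0.057, 0.125]), np.float64(64.98)]
top 0.33 78 [ 0.759 -0.113  0.364] [ 0.754 -0.121  0.33 ] [ 0.768 -0.107  0.38 ] [array([ 0.76 , -0.114]), array([0.015, 0.013]), np.float64(60.376)]
```

```bash
python3 - <<'E'
import cv2,numpy as np
a=cv2.imread("pics/scene0.png")[140:205,140:240];b=cv2.imread("pics/top0.png")[205:290,180:260];c=cv2.imread("pics/scene0.png")[195:270,300:385];e=cv2.imread("pics/top0.png")[115:215,295:375]
f=lambda x:cv2.resize(x,(390,290),interpolation=cv2.INTER_CUBIC)
cv2.imwrite("pics/crops.png",np.vstack([np.hstack([f(a),f(b)]),np.hstack([f(c),f(e)])]))
E
```

```text
(no output)
```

View pics/crops.png

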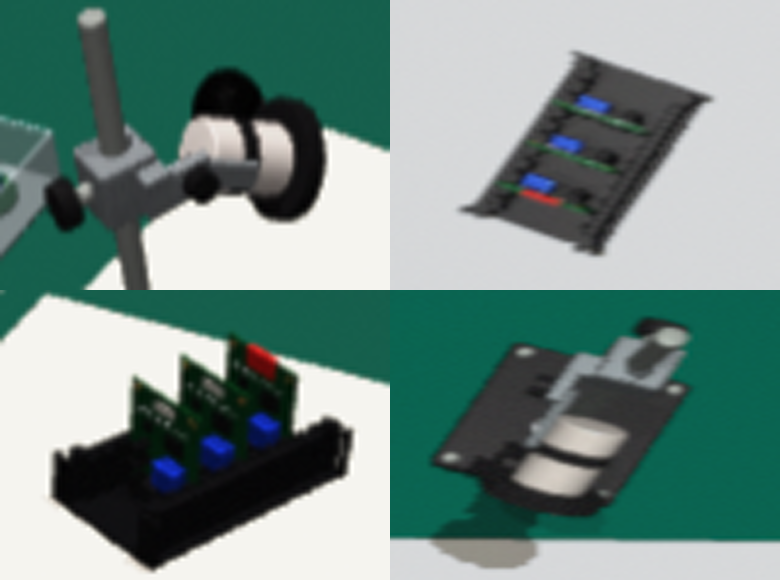

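The lower-left crop shows the component (blue) faces pointing to the rack's far side, at yaw about -26°. The red-sticker board is the end one nearest the robot. The head's barrel faces the robot's side, also at yaw about -25°. Now I'll move towards the rack.

Call:
{"api": "step_arm", "payload": {"targets": [[2,-3,1.5,0,0,0,1],[2,-3,1.5,0,0,0,1],[2,-3,1.5,0,0,0,1],[2,-3,1,0,0,0,1],[2,-3,0,0,0,-2,1]]}}

```text
time: 0.52
position: [0.3155, 0.463, 0.2799]
tool_rot: [0.579, 3.086, 0.005]
ft_force: [0.5, 0.4, 0.3]
grip_width: 1.0
grip_force: 0.0
```

Call:
{"api": "step_arm", "payload": {"targets": [[2,-3,0,0,0,-2,1],[2,-3,0,0,0,-2,1],[2,-3,0,0,0,-1,1],[2,-3,0,0,0,0,1],[0,0,0,0,0,0,1]]}}

```text
time: 0.93
position: [0.3997, 0.3357, 0.2777]
tool_rot: [0.731, 3.052, -0.004]
ft_force: [-0.6, -0.8, 0.1]
grip_width: 0.999
grip_force: 0.0
```

```bash
python3 - <<'E'
from h import *
im,d,K,T=grab("wrist"); cv2.imwrite("pics/w1.png",im[...,::-1]); np.savez("w1.npz",im=im,d=d,K=K,T=T)
print(np.round(ctrl.camera_params("wrist")["hand_eye"],3).tolist(),K[0,0]);s=ctrl.get_state();print(s["position"],s["time"],T.round(3).tolist(),d[d>0].min())
E
```

```text
[[-0.0, -0.958, -0.287, 0.078], [1.0, -0.0, -0.0, -0.0], [0.0, -0.287, 0.958, -0.161], [0.0, 0.0, 0.0, 1.0]] 345.3029893668412
[0.39712294 0.33939856 0.27759315] 0.9833 [[0.453, 0.853, 0.258, 0.329], [0.892, -0.433, -0.133, 0.371], [-0.002, 0.29, -0.957, 0.439], [0.0, 0.0, 0.0, 1.0]] 0.05968111
```

View pics/w1.png

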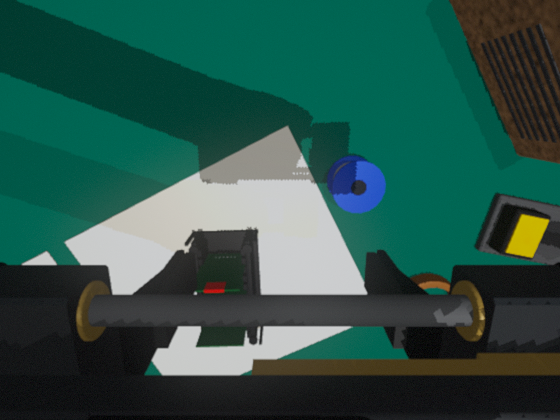

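The wrist view shows the red sticker at (215,288) near the edge of the gripper, with the spool at (357,185). I'll go past the board so the wrist camera looks straight down on it.

Call:
{"api": "step_arm", "payload": {"targets": [[2.8,-3,0,0,0,0,1],[2.8,-3,0,0,0,0,1],[2.8,-3,0,0,0,0,1],[2.8,-3,0,0,0,0,1],[2.8,-3,0,0,0,0,1]]}}

```text
time: 1.4
position: [0.5347, 0.1935, 0.2774]
tool_rot: [-0.71, -3.06, -0.001]
ft_force: [1.2, 1.4, 0.7]
grip_width: 0.999
grip_force: 0.0
```

Call:
{"api": "step_arm", "payload": {"targets": [[0,0,-2,0,0,0,1],[0,0,-2,0,0,0,1],[0,0,0,0,0,0,1],[0,0,0,0,0,0,1],[0,0,0,0,0,0,1]]}}

```text
time: 1.82
position: [0.534, 0.1951, 0.2383]
tool_rot: [0.71, 3.06, 0.001]
ft_force: [0.2, 0.5, 0.4]
grip_width: 1.0
grip_force: 0.0
```

```bash
python3 - <<'E'
from h import *
im,d,K,T=grab("wrist"); cv2.imwrite("pics/w2.png",im[...,::-1]); np.savez("w2.npz",im=im,d=d,K=K,T=T)
s=ctrl.get_state();print(s["position"],s["tool_rot"],T[:3,3]);P=pts(d,K,T);im=im.astype(int);r,g,b=im[...,0],im[...,1],im[...,2]
red=(r>110)&(g<70)&(b<70);print(red.sum(),P[red].mean(0),[P[red].min(0),P[red].max(0)],np.argwhere(red).mean(0))
E
```

```text
[0.53435734 0.19501641 0.23882706] [7.09898968e-01 3.05903843e+00 1.99901486e-03] [0.46363705 0.22919335 0.39975485]
167 [0.58195743 0.35863062 0.05716032] [array([0.46184728, 0.20985789, 0.02187589]), array([0.70108041, 0.47680117, 0.39975485])] [157.01197605 432.65269461]
```

View pics/w2.png

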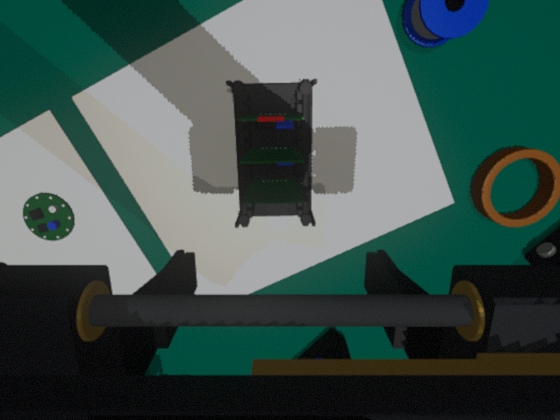

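The board's top edge runs along row ~119 (columns ~240-302) with the sticker at (270,119). The rack spans (232-313, 82-225). Now I'll compute the board position and yaw, plus the head geometry.

```bash
python3 - <<'E'
from h import *
z=np.load("w2.npz"); im,d,K,T=z['im'].astype(int),z['d'],z['K'],z['T'];P=pts(d,K,T)
r,g,b=im[...,0],im[...,1],im[...,2]
def plane(u,v,h):
    c=T[:3,:3]@np.array([(u-K[0,2])/K[0,0],(v-K[1,2])/K[1,1],1]); return T[:3,3]+c*(h-T[2,3])/c[2]
w=np.zeros(d.shape,bool);w[100:135,230:320]=1
red=w&(r>110)&(g<70)&(b<70);v,u=np.nonzero(red);print("red px",len(u),u.min(),u.max(),v.min(),v.max(),P[red].mean(0),np.median(P[red][:,2]))
print("ray at .1025",plane(u.mean(),v.mean(),.1025))
top=w&(P[...,2]>.09)&(P[...,2]<.115);v,u=np.nonzero(top);Q=P[top];print("edge",len(Q),u.min(),u.max(),v.min(),v.max(),Q.mean(0))
print(cv2.minAreaRect(Q[:,:2].astype(np.float32)));a,bb=plane(u.min(),v[u==u.min()].mean(),.101),plane(u.max(),v[u==u.max()].mean(),.101);print("ends",a,bb,(a+bb)/2,np.linalg.norm(a-bb),np.degrees(np.arctan2(*(a-bb)[:2])))
w[:]=0;w[70:235,225:325]=1
rk=w&(P[...,2]>.035)&(P[...,2]<.055);print("rack",cv2.minAreaRect(P[rk][:,:2].astype(np.float32)),P[rk][:,2].max())
# per-board top edges
for k,(v0,v1) in enumerate(((100,135),(140,168),(172,200))):
    m=np.zeros(d.shape,bool);m[v0:v1,225:325]=1;m&=(P[...,2]>.09)&(P[...,2]<.115);print(k,m.sum(),P[m].mean(0))
# head, from top + scene views
A=[];C=[]
for n,(u0,u1,v0,v1) in dict(scene=(145,230,135,230),top=(295,365,115,215)).items():
    z=np.load(n+"0.npz");i2,d2=z['im'].astype(int),z['d'];p=pts(d2,z['K'],z['T']);m=np.zeros(d2.shape,bool);m[v0:v1,u0:u1]=1
    mm=m&(p[...,2]>.2)&(p[...,2]<.33);A.append(p[mm]);C.append(i2[mm]); 
    wh=mm&(i2.min(-1)>130)&(i2[...,0]-i2[...,2]<40); print(n,"white",wh.sum(),p[wh].mean(0))
np.savez("head.npz",A0=A[0],A1=A[1],C0=C[0],C1=C[1])
E
```

```text
red px 64 259 282 117 120 [0.46635854 0.21926423 0.1057265 ] 0.10108019567715354
ray at .1025 [0.46634624 0.21905396 0.1025    ]
edge 265 238 304 116 121 [0.46686792 0.21929896 0.09977616]
((0.4667453169822693, 0.21935716271400452), (0.05545206740498543, 0.0038804984651505947), 64.16075134277344)
ends [0.45519699 0.19432283 0.101     ] [0.47837432 0.24433168 0.101     ] [0.46678565 0.21932725 0.101     ] 0.05511871587117551 -155.13395147821274
rack ((0.5030874013900757, 0.20243531465530396), (0.08817525953054428, 0.15015056729316711), 65.14048767089844) 0.05498963805854823
0 265 [0.46686792 0.21929896 0.09977616]
1 265 [0.49919602 0.20434834 0.09820631]
2 85 [0.53282237 0.19281272 0.09257505]
scene white 317 [ 0.71866625 -0.0884638   0.28059264]
top white 383 [ 0.70894151 -0.08895979  0.28195263]
```

Call:
{"api": "step_arm", "payload": {"targets": [[-3.4,1.2,0,0,0,1,1],[-3.3,1.2,0,0,0,0,1],[0,0,-2,0,0,0,1],[0,0,0,0,0,0,1],[0,0,0,0,0,0,1]]}}

```text
time: 2.28
position: [0.4672, 0.2179, 0.2183]
tool_rot: [0.685, 3.065, 0.0]
ft_force: [0.4, 0.1, 0.0]
grip_width: 0.996
grip_force: 0.0
```

```bash
python3 - <<'E'
from h import *
s=ctrl.get_state();print(s["position"],s["tool_rot"]);M=R.from_rotvec(s["tool_rot"]).as_matrix();print(M.round(3).tolist(), np.degrees(np.arctan2(M[1,1],M[0,1])))
z=np.load("head.npz")
for k in"01":
    A,C=z["A"+k],z["C"+k]
    wh=(C.min(-1)>130)&(C[:,0]-C[:,2]<40); bk=C.max(-1)<60
    W=A[wh]; B=A[bk]
    # cylinder fit, r=19, axis params: point (y0,z0 in yawed frame), yaw,tilt
    from scipy.optimize import least_squares
    def res(p):
        e=R.from_euler('ZY',[p[0],-p[1]]).as_matrix(); q=(W-[.70,-.085,.265])@e
        return np.hypot(q[:,1]-p[2],q[:,2]-p[3])-.019
    f=least_squares(res,[-.43,.3,0,0],loss="soft_l1",f_scale=.001);p=f.x
    print(k,len(W),"yaw,tilt",np.degrees(p[:2]),p[2:],"rms",np.median(abs(res(p))))
    e=R.from_euler('ZY',[p[0],-p[1]]).as_matrix();q=(A-[.70,-.085,.265])@e-[0,p[2],p[3]];rad=np.hypot(q[:,1],q[:,2])
    m=(rad<.037)&(abs(q[:,0])<.12);print("x of all",np.percentile(q[m][:,0],[0,1,3,10]).round(4)); mr=(rad>.026)&(rad<.036)&(q[:,0]<0);print("ring",mr.sum(),np.percentile(q[mr][:,0],[2,10,30,50,90]).round(4),rad[mr].max())
    f0=np.percentile(q[m][:,0],2);print("front centre",[.70,-.085,.265]+e@np.array([f0,p[2],p[3]]))
E
```

```text
[0.46719212 0.21788736 0.21833399] [6.84703076e-01 3.06535689e+00 3.15570913e-04]
[[-0.905, 0.426, 0.001], [0.426, 0.905, 0.0], [-0.001, 0.0, -1.0]] 64.8172878554822
0 317 yaw,tilt [-10.44526422  16.47197116] [-0.00375428 -0.00203601] rms 0.002303360333878759
x of all [-0.0532 -0.0483 -0.0429 -0.0357]
ring 160 [-0.0496 -0.0452 -0.0381 -0.0328 -0.0277] 0.03592586327207156
front centre [ 0.65817133 -0.08110638  0.25050513]
1 383 yaw,tilt [-21.86443954  21.63387539] [-0.00318995 -0.00250322] rms 0.002292290849670437
x of all [-0.0528 -0.0505 -0.0484 -0.0416]
ring 178 [-0.0515 -0.0491 -0.0457 -0.0428 -0.0359] 0.03392106960471877
front centre [ 0.65735075 -0.07132305  0.2445885 ]
```

The far views aren't good enough to fix the head's tilt (16-22°) and yaw (-10 to -22°), so I'll look at the lens face up close with the wrist camera before grasping.

Call:
{"api": "step_arm", "payload": {"targets": [[0.7,-3.0,1.5,0,0,0,1],[0.7,-3.5,1.5,-2.6,-5.4,0,1],[0.7,-3.5,1.2,-2.6,-5.4,0,1],[0.7,-3.5,1.0,-2.6,-5.4,0,1],[0.7,-3.5,1.0,-2.6,-5.4,0,1]]}}

```text
time: 2.7
position: [0.5043, 0.0455, 0.283]
tool_rot: [0.599, 2.657, -0.13]
ft_force: [1.5, -0.7, -0.2]
grip_width: 1.0
grip_force: 0.0
```

Call:
{"api": "step_arm", "payload": {"targets": [[0.4,-3.0,0.5,-2.6,-5.4,0,1],[0.4,-2.8,0.5,-2.6,-5.4,0,1],[0,0,0,-2.1,-4.5,0,1],[0,0,0,0,0,0,1],[0,0,0,0,0,0,1]]}}

```text
time: 3.12
position: [0.5224, 0.0316, 0.2834]
tool_rot: [0.575, 2.514, -0.175]
ft_force: [-0.6, -0.2, 0.0]
grip_width: 1.004
grip_force: 0.0
```

```bash
python3 - <<'E'
from h import *
im,d,K,T=grab("wrist"); cv2.imwrite("pics/w3.png",im[...,::-1]); np.savez("w3.npz",im=im,d=d,K=K,T=T)
s=ctrl.get_state();print(s["joint_positions"].round(2),s["time"],T.round(3).tolist())
E
```

```text
[-0.23 -0.3  -0.14  2.07  0.44  1.01  0.58] 3.1667 [[0.435, 0.587, 0.683, 0.384], [0.9, -0.28, -0.333, 0.099], [-0.004, 0.76, -0.65, 0.377], [0.0, 0.0, 0.0, 1.0]]
```

View pics/w3.png

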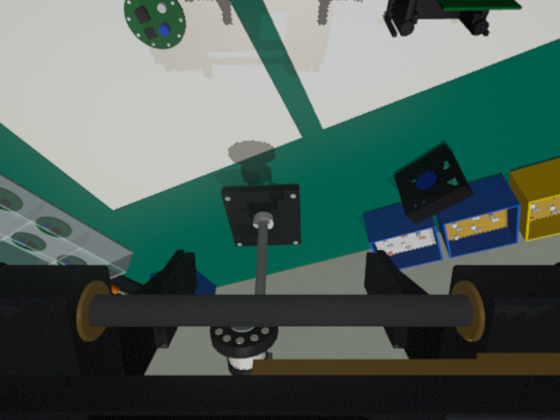

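The lens ring (245,335) is hidden behind the gripper linkage. The stand's base plate (222-300, 185-247) is clearly visible. Joint 2 is at its limit, so I'll raise the tool and tilt further.

Call:
{"api": "step_arm", "payload": {"targets": [[0,-0.5,3,0,0,0,1],[0,-1,3,0,0,0,1],[0,-1,2,-2,-4.2,0,1],[0,0,0,-2,-4.2,0,1],[0,0,0,0,0,0,1]]}}

```text
time: 3.58
position: [0.5564, 0.025, 0.3526]
tool_rot: [0.545, 2.389, -0.228]
ft_force: [-1.2, 1.6, -2.4]
grip_width: 1.001
grip_force: 0.0
```

```bash
python3 - <<'E'
from h import *
im,d,K,T=grab("wrist"); cv2.imwrite("pics/w4.png",im[...,::-1]); np.savez("w4.npz",im=im,d=d,K=K,T=T)
s=ctrl.get_state();print(s["joint_positions"].round(2),s["position"],T.round(3).tolist())
L=np.array([.657,-.074,.247]);q=T[:3,:3].T@(L-T[:3,3]);print("lens px",K[0,0]*q[0]/q[2]+K[0,2],K[1,1]*q[1]/q[2]+K[1,2])
# stand plate yaw from w3 (plate top z=.016)
z=np.load("w3.npz");P=pts(z['d'],z['K'],z['T']);i=z['im'].astype(int)
for a in ((z['d'],P,i,(150,256,200,320)),):
    d_,P_,i_,(v0,v1,u0,u1)=a;m=np.zeros(d_.shape,bool);m[v0:v1,u0:u1]=1;m&=(P_[...,2]>.010)&(P_[...,2]<.022);print("plate w3",m.sum(),cv2.minAreaRect(P_[m][:,:2].astype(np.float32)))
z=np.load("top0.npz");P=pts(z['d'],z['K'],z['T']);m=np.zeros(z['d'].shape,bool);m[120:205,300:360]=1;m&=(P[...,2]>.010)&(P[...,2]<.022);print("plate top",m.sum(),cv2.minAreaRect(P[m][:,:2].astype(np.float32)))
E
```

```text
[-0.27 -0.3  -0.14  1.99  0.57  1.04  0.52] [0.55551949 0.0232237  0.35226277] [[0.44, 0.497, 0.748, 0.409], [0.898, -0.224, -0.379, 0.098], [-0.021, 0.839, -0.544, 0.425], [0.0, 0.0, 0.0, 1.0]]
lens px 238.35178008854984 225.76881765609633
plate w3 3647 ((0.7699843645095825, -0.11938833445310593), (0.11986459046602249, 0.14085382223129272), 67.66520690917969)
plate top 992 ((0.7699428796768188, -0.11766717582941055), (0.11989366263151169, 0.1405860036611557), 67.54077911376953)
```

View pics/w4.png

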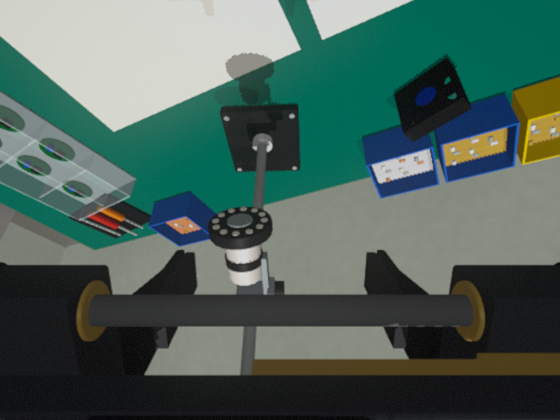

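The ring face with LEDs is now fully visible around (240,222), with the lens glass at its centre. Stand yaw is -22.4°, and the plate measures 120x140, matching the spec. Next I'll fit the ring face plane and centre.

```bash
python3 - <<'E'
from h import *
from scipy.optimize import least_squares
z=np.load("w4.npz");im,d,K,T=z['im'].astype(int),z['d'],z['K'],z['T'];P=pts(d,K,T)
m=np.zeros(d.shape,bool);m[200:262,200:282]=1
near=m&(d>.15)&(d<.40)&(P[...,2]>.15)
Q=P[near];print(len(Q))
# RANSAC plane
rng=np.random.default_rng(0);best=0
for _ in range(3000):
    a,b,c=Q[rng.choice(len(Q),3,False)];n=np.cross(b-a,c-a)
    if np.linalg.norm(n)<1e-4: continue
    n/=np.linalg.norm(n);k=(abs((Q-a)@n)<.0015).sum()
    if k>best and n[0]**2>.3: best,N,p0=k,n,a
for _ in range(5):
    I=abs((Q-p0)@N)<.0015;p0=Q[I].mean(0);N=np.linalg.svd(Q[I]-p0)[2][2]
N*=np.sign(N[0]);F=Q[I];print("inl",I.sum(),"N",N,"yaw",np.degrees(np.arctan2(N[1],N[0])),"tilt",np.degrees(np.arcsin(N[2])),"rms",((F-p0)@N).std())
y=np.cross([0,0,1],N);y/=np.linalg.norm(y);x=np.cross(N,y)
uv=np.c_[(F-p0)@y,(F-p0)@x].astype(np.float32);(c,r)=cv2.minEnclosingCircle(uv);print("circle",c,r)
print("centre1",p0+c[0]*y+c[1]*x)
# dark ring silhouette: ellipse centre by colour inside the depth mask, ray on plane
mk=np.zeros(d.shape,np.uint8);vv,uu=np.nonzero(near);mk[vv[I],uu[I]]=255
cs,_=cv2.findContours(cv2.morphologyEx(mk,cv2.MORPH_CLOSE,np.ones((7,7))),cv2.RETR_EXTERNAL,cv2.CHAIN_APPROX_NONE);e=cv2.fitEllipse(max(cs,key=len));print(e)
def ray(u,v):
    c=T[:3,:3]@np.array([(u-K[0,2])/K[0,0],(v-K[1,2])/K[1,1],1]);t=((p0-T[:3,3])@N)/(c@N);return T[:3,3]+t*c
print("centre2",ray(*e[0]))
g=m&(abs(uu.mean()-np.arange(560))<20)[None]&(np.hypot(np.arange(560)[None]-e[0][0],(np.arange(420)[:,None]-e[0][1])*1.5)<8);G=P[g];print("glass off-plane",np.percentile((G-p0)@N,[5,50,95]),"centre px",e[0])
# barrel axis yaw: white cylinder points in this view
w=m.copy();w[250:292,222:266]=1;w&=(im.min(-1)>110)&(d<.5)&(d>.15);W=P[w];print("white",w.sum(),W.mean(0))
C=p0+c[0]*y+c[1]*x
def res(p):
    E=R.from_euler('ZY',[p[0],-p[1]]).as_matrix();q=(W-C)@E;return np.hypot(q[:,1]-p[2],q[:,2]-p[3])-.019
f=least_squares(res,[-.39,.3,0,0],loss="soft_l1",f_scale=.0005);print("barrel",np.degrees(f.x[:2]),f.x[2:],abs(f.fun).mean())
col=np.array([.762,-.115]);print("stand line yaw",np.degrees(np.arctan2(*(col-C[:2])[::-1])))
E
```

```text
2810
inl 1546 N [ 0.81853446 -0.33369586  0.46759855] yaw -22.17948350153173 tilt 27.87852598812971 rms 0.0007195590794216679
circle (-0.0003334334760438651, -0.0030393090564757586) 0.03283655643463135
centre1 [ 0.65785196 -0.07335095  0.24119217]
((239.5876922607422, 223.11831665039062), (31.33600425720215, 63.47623825073242), 82.49349212646484)
centre2 [ 0.65626698 -0.07231647  0.24470494]
glass off-plane [-0.00192539 -0.00113597  0.00014283] centre px (239.5876922607422, 223.11831665039062)
white 1057 [ 0.69103075 -0.08201254  0.27472064]
barrel [-20.84601025  27.79915148] [-0.00092315 -0.00098213] 0.0014186478378312329
stand line yaw -21.796590393616015
```

Ring radius 32.8 mm matches the spec, and the pivot and column checks agree. Lens ≈ (0.6575,-0.0732,0.242), tilt 27.8°, yaw -22.2°. I'll try the final arm pose empty-handed first, since joint 2 was limiting.

```bash
cat >> h.py <<'E'
C=np.array([.6575,-.0732,.2420]);yaw,tilt=np.radians([-22.2,27.8])
BR=R.from_euler('ZY',[yaw,-tilt]).as_matrix()   # board goal axes
MID=C-.1205*BR[:,0]
TR=BR@np.diag([-1,1,-1.])                       # tool goal axes
TCPG=MID+.0048*BR[:,2]
def delta(p=TCPG,M=TR):
    s=ctrl.get_state();A=R.from_rotvec(s["tool_rot"])
    print("d cm",((p-s["position"])*100).round(2),"rot deg",np.degrees((R.from_matrix(M)*A.inv()).as_rotvec()).round(2),"q",s["joint_positions"].round(2),"t",s["time"],"gw",s["grip_width"],s["grip_force"])
E
python3 - <<'E'
from h import *
print(BR.round(3).tolist(),MID,TCPG);delta()
E
```

```text
[[0.819, 0.378, -0.432], [-0.334, 0.926, 0.176], [0.466, 0.0, 0.885]] [ 0.5588096  -0.03292519  0.18580041] [ 0.55673689 -0.03207934  0.1900464 ]
d cm [  0.12  -5.53 -16.22] rot deg [ 6.34 10.8   3.88] q [-0.27 -0.3  -0.14  1.99  0.57  1.04  0.52] t 3.6333 gw 1.0026882439814846 0.0
```

Call:
{"api": "step_arm", "payload": {"targets": [[0,-1.2,-3.2,1.6,2.7,1,1],[0,-1.2,-3.2,1.6,2.7,1,1],[0,-1.1,-3.2,1.6,2.7,1,1],[0,-1,-3.2,1.5,2.7,0.9,1],[0,-1,-3.2,0,0,0,1]]}}

```text
time: 4.05
position: [0.5573, -0.0384, 0.1939]
tool_rot: [0.525, 2.608, -0.131]
ft_force: [1.9, 0.2, 1.0]
grip_width: 0.997
grip_force: 0.0
```

```bash
python3 -c "
from h import *
delta()"
```

```text
d cm [-0.06  0.63 -0.38] rot deg [0.07 0.16 0.57] q [-0.24 -0.17  0.09  2.12  0.37  0.8   0.82] t 4.05 gw 0.9968588885001044 0.0
```

The final pose is reachable with margin. Back to the rack.

Call:
{"api": "step_arm", "payload": {"targets": [[-1,3,2,2.1,5.1,-0.6,1],[-1.2,3.6,0.5,2.1,5.1,-0.6,1],[-1.2,3.6,0,2.1,5.1,-0.6,1],[-1.2,3.6,0,2.1,5.1,-0.6,1],[-1.2,3.6,0,2.1,5.1,-0.5,1]]}}

```text
time: 4.47
position: [0.4978, 0.1401, 0.2197]
tool_rot: [-0.687, -3.065, 0.022]
ft_force: [1.0, -0.4, -0.1]
grip_width: 1.002
grip_force: 0.0
```

Call:
{"api": "step_arm", "payload": {"targets": [[-1.2,3.3,0,0,0,0,1],[-1.2,3.3,0,0,0,0,1],[-0.8,1.7,0,0,0,0,1],[0,0,0,0,0,0,1],[0,0,0,0,0,0,1]]}}

```text
time: 4.88
position: [0.466, 0.2223, 0.2184]
tool_rot: [0.682, 3.063, -0.026]
ft_force: [0.5, -0.5, 0.2]
grip_width: 1.001
grip_force: 0.0
```

```bash
cat >> h.py <<'E'
GR=R.from_euler('Z',np.radians(-25.1)).as_matrix()@np.diag([-1,1,-1.])
GP=np.array([.4667,.2193,.058])
E
python3 -c "
from h import *
delta(GP,GR)"
```

```text
d cm [  0.07  -0.3  -16.04] rot deg [ 0.96 -0.02  0.01] q [-0.45  0.05 -0.06  1.78  0.02  1.32  0.62] t 4.8833 gw 1.0009068828884593 0.0
```

Call:
{"api": "step_arm", "payload": {"targets": [[0.1,-0.3,-2,1,0,0,1],[0,0,-2.5,0,0,0,1],[0,0,-2.5,0,0,0,1],[0,0,-1,0,0,0,1],[0,0,0,0,0,0,1]]}}

```text
time: 5.3
position: [0.4661, 0.2165, 0.1356]
tool_rot: [-0.689, -3.062, 0.005]
ft_force: [-0.4, 0.9, -0.2]
grip_width: 1.0
grip_force: 0.0
```

```bash
python3 -c "
from h import *
delta(GP,GR)"
```

```text
d cm [ 0.06  0.28 -7.76] rot deg [ 0.12 -0.23  0.27] q [-0.43  0.1  -0.06  1.89  0.01  1.15  0.64] t 5.3 gw 1.0004185520343678 0.0
```

Call:
{"api": "step_arm", "payload": {"targets": [[0,0.2,-2,0,0,0,1],[0,0,-2,0,0,0,1],[0,0,-2,0,0,0,1],[0,0,-1.7,0,0,0,1],[0,0,0,0,0,0,1]]}}

```text
time: 5.72
position: [0.4661, 0.2198, 0.0593]
tool_rot: [-0.687, -3.063, 0.003]
ft_force: [-0.8, -0.5, -1.0]
grip_width: 1.004
grip_force: 0.0
```

```bash
python3 - <<'E'
from h import *
for _ in range(3):
    im,d,K,T=grab("wrist"); delta(GP,GR)
print(ctrl.get_state()["ft_force"])
cv2.imwrite("pics/w5.png",im[...,::-1])
E
```

```text
d cm [-0.04 -0.11 -0.29] rot deg [ 0.03 -0.04  0.16] q [-0.44  0.19 -0.06  1.96  0.01  1.    0.63] t 5.7667 gw 0.998966210701638 0.0
d cm [-0.13 -0.18 -0.41] rot deg [-0.04  0.1   0.15] q [-0.44  0.19 -0.06  1.96  0.01  1.    0.63] t 5.8167 gw 1.0001157846306026 0.0
d cm [-0.18 -0.23 -0.47] rot deg [-0.09  0.18  0.14] q [-0.44  0.18 -0.06  1.96  0.01  1.    0.63] t 5.8667 gw 1.0001656694609287 0.0
[0.27919098 0.63959911 1.52682588]
```

View pics/w5.png

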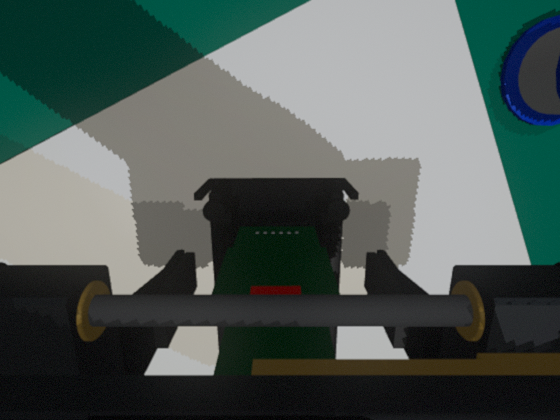

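The board is centred between the fingers, with the sticker at (275,290) and the fingers at x≈185 and 375. Closing.

Call:
{"api": "step_arm", "payload": {"targets": [[0,0,0,0,0,0,0.55],[0,0,0,0,0,0,0.5],[0,0,0,0,0,0,0.5],[0,0,0,0,0,0,0.5],[0,0,0,0,0,0,0.5]], "force": 30}}

```text
time: 6.28
position: [0.4672, 0.2216, 0.0613]
tool_rot: [0.685, 3.065, 0.002]
ft_force: [-0.1, -0.5, -0.4]
grip_width: 0.705
grip_force: 0.0
```

Call:
{"api": "step_arm", "payload": {"targets": [[0,0,0,0,0,0,0.5],[0,0,0,0,0,0,0.5],[0,0,0,0,0,0,0.5],[0,0,0,0,0,0,0.5],[0,0,0,0,0,0,0.5]]}}

```text
time: 6.7
position: [0.467, 0.2212, 0.061]
tool_rot: [0.685, 3.065, 0.0]
ft_force: [-1.2, -2.0, 3.4]
grip_width: 0.63
grip_force: 30.0
```

```bash
python3 -c "
from h import *
delta(GP,GR);s=ctrl.get_state();print(s['ft_force'],s['torque'],s['position'])"
```

```text
d cm [-0.03 -0.19 -0.3 ] rot deg [-0.01  0.04  0.11] q [-0.44  0.19 -0.06  1.96  0.01  0.99  0.63] t 6.7 gw 0.630241015959894 29.998868890106678
[-1.16649858 -2.0199607   3.386504  ] [-0.43860905  0.3152425   0.00867069] [0.46697459 0.22115732 0.06101031]
```

Call:
{"api": "step_arm", "payload": {"targets": [[0,0,0.6,0,0,0,0.5],[0,0,1.2,0,0,0,0.5],[0,0,1.5,0,0,0,0.5],[0,0,1.8,0,0,0,0.5],[0,0,1.8,0,0,0,0.5]]}}

```text
time: 7.12
position: [0.467, 0.2217, 0.1313]
tool_rot: [0.685, 3.065, 0.002]
ft_force: [0.1, 0.5, -0.8]
grip_width: 0.633
grip_force: 30.0
```

Call:
{"api": "step_arm", "payload": {"targets": [[0,0,2,0,0,0,0.5],[0,0,2,0,0,0,0.5],[0,0,2,0,0,0,0.5],[0,0,1.5,0,0,0,0.5],[0,0,0.8,0,0,0,0.5]]}}

```text
time: 7.53
position: [0.4681, 0.2223, 0.2162]
tool_rot: [0.684, 3.062, 0.006]
ft_force: [0.3, -0.4, -0.7]
grip_width: 0.627
grip_force: 30.0
```

```bash
python3 - <<'E'
from h import *
im,d,K,T=grab("scene"); cv2.imwrite("pics/s6.png",cv2.resize(im[120:300,150:420,::-1],None,fx=2.8,fy=2.8,interpolation=cv2.INTER_CUBIC))
delta(); print(ctrl.get_state()["position"])
E
```

```text
d cm [  8.83 -25.45  -2.67] rot deg [-11.37 -25.12   2.85] q [-0.44  0.04 -0.06  1.79  0.    1.3   0.63] t 7.5833 gw 0.6315459153279323 29.998503089882433
[0.4684241  0.22244157 0.21672714]
```

View pics/s6.png

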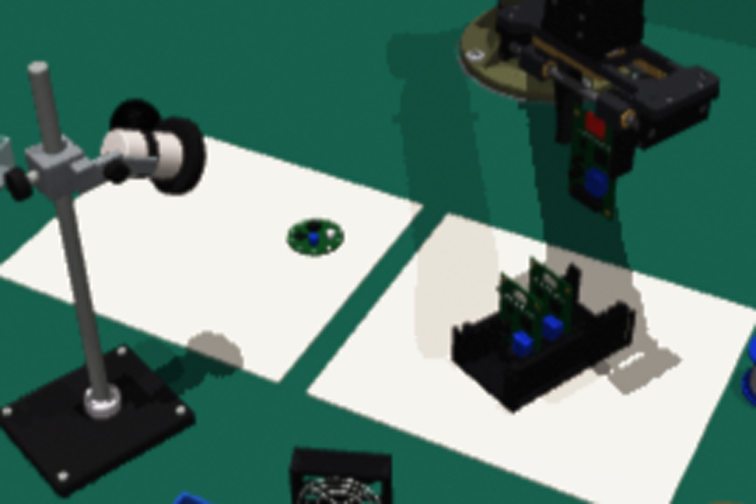

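The board is lifted clear, with the sticker and blue part at about (597,125)-(597,180). The other two boards are undisturbed. Moving to the camera.

Call:
{"api": "step_arm", "payload": {"targets": [[0.6,-1.5,0,0,0,0,0.5],[0.9,-2.6,0,-1.4,-3.1,0.4,0.5],[0.9,-2.7,0,-1.4,-3.1,0.4,0.5],[0.9,-2.7,0,-1.4,-3.1,0.4,0.5],[0.9,-2.7,0,-1.4,-3.1,0.4,0.5]]}}

```text
time: 8.0
position: [0.509, 0.0983, 0.2123]
tool_rot: [0.592, 2.845, -0.071]
ft_force: [-0.1, 0.2, 0.0]
grip_width: 0.632
grip_force: 30.0
```

Call:
{"api": "step_arm", "payload": {"targets": [[0.9,-2.7,0,-1.4,-3.1,0.4,0.5],[0.9,-2.7,0,-1.4,-3.1,0.4,0.5],[0.9,-2.7,-0.4,-1.4,-3.1,0.4,0.5],[0.8,-2,-0.8,-1.4,-3,0.1,0.5],[0.5,-1.2,-0.8,0,0,0,0.5]]}}

```text
time: 8.42
position: [0.547, -0.0154, 0.1909]
tool_rot: [0.516, 2.625, -0.134]
ft_force: [0.3, 0.9, -1.0]
grip_width: 0.636
grip_force: 30.0
```

Call:
{"api": "step_arm", "payload": {"targets": [[0,-0.6,-0.2,0,0,0,0.5],[0,0,0,0,0,0,0.5],[0,0,0,0,0,0,0.5],[0,0,0,0,0,0,0.5],[0,0,0,0,0,0,0.5]]}}

```text
time: 8.83
position: [0.5495, -0.0183, 0.1916]
tool_rot: [0.513, 2.624, -0.131]
ft_force: [-1.0, 0.3, -0.6]
grip_width: 0.629
grip_force: 30.0
```

```bash
python3 - <<'E'
from h import *
delta(MID+.0075*BR[:,2])
for n in("scene","wrist","top"):
    im,d,K,T=grab(n); np.savez(n+"7.npz",im=im,d=d,K=K,T=T); cv2.imwrite(f"pics/{n}7.png",im[...,::-1])
delta(MID+.0075*BR[:,2])
a=cv2.imread("pics/scene7.png")[130:250,130:310];b=cv2.imread("pics/wrist7.png")[120:380,140:420]
cv2.imwrite("pics/m7.png",np.hstack([cv2.resize(a,(450,300)),cv2.resize(b,(323,300))]))
for f in("scene0","scene7"):
    z=np.load(f+".npz");i=z['im'].astype(int);P=pts(z['d'],z['K'],z['T'])
    m=(P[...,2]>.1)&(P[...,0]>.45)&(P[...,0]<.62)&(P[...,1]>-.1)&(P[...,1]<.03)
    print(f,m.sum(),P[m].mean(0) if m.any() else "")
    g=m&(i[...,1]>i[...,0]+8)&(i[...,1]>i[...,2]+4);print("green",g.sum())
    if g.sum()>30:
        Q=P[g];L=(Q-MID)@BR;print("local green",np.percentile(L,[2,25,50,75,98],axis=0).round(4).tolist())
    r=m&(i[...,0]>110)&(i[...,1]<70)&(i[...,2]<70)
    if r.any(): L=(P[r]-MID)@BR;print("local red",r.sum(),np.median(L,0),L.min(0),L.max(0))
E
```

```text
d cm [ 0.6  -1.33  0.09] rot deg [ 0.03 -0.67  0.01] q [-0.27 -0.18  0.08  2.13  0.37  0.82  0.79] t 8.8333 gw 0.6285775500986183 29.998550601303577
d cm [ 0.63 -1.28  0.12] rot deg [ 0.05 -0.69  0.04] q [-0.27 -0.18  0.08  2.13  0.37  0.82  0.79] t 8.9833 gw 0.6296832223834871 29.9985853722319
scene0 0 
green 0
scene7 3110 [ 0.51469053 -0.01139843  0.29919906]
green 380
local green [[-0.0294, -0.0802, -0.0393], [-0.0109, -0.0143, -0.0002], [-0.0088, -0.0011, 0.0232], [-0.0061, 0.0265, 0.0486], [0.0287, 0.0431, 0.1955]]
local red 26 [-0.00796691  0.00860958  0.04150638] [-0.01307415 -0.00059706  0.03600908] [-0.00411721  0.01971627  0.04776552]
```

View pics/m7.png

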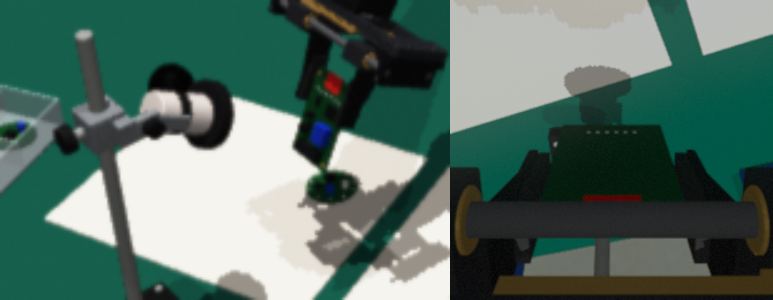

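The board is held upright relative to its goal frame, with the sticker at the top and the component side to the lens. It is ~1.4 cm short of the goal; correcting.

Call:
{"api": "step_arm", "payload": {"targets": [[0.2,-0.4,0.1,0,-0.4,0,0.5],[0.2,-0.4,0,0,-0.3,0,0.5],[0.2,-0.5,0,0,0,0,0.5],[0,0,0,0,0,0,0.5],[0,0,0,0,0,0,0.5]]}}

```text
time: 9.4
position: [0.555, -0.0332, 0.1918]
tool_rot: [0.516, 2.612, -0.129]
ft_force: [-0.0, -0.2, -0.4]
grip_width: 0.633
grip_force: 30.0
```

Call:
{"api": "step_arm", "payload": {"targets": [[0,0,0,0,0,0,0.5],[0,0,0,0,0,0,0.5],[0,0,0,0,0,0,0.5],[0,0,0,0,0,0,0.5],[0,0,0,0,0,0,0.5]]}}

```text
time: 9.82
position: [0.555, -0.0324, 0.1919]
tool_rot: [0.514, 2.613, -0.129]
ft_force: [0.1, -0.5, -1.0]
grip_width: 0.633
grip_force: 30.0
```

```bash
cat > meas.py <<'E'
from h import *
delta(MID+.0075*BR[:,2])
for n in("wrist","scene"):
    im,d,K,T=grab(n);np.savez(n+"8.npz",im=im,d=d,K=K,T=T);P=pts(d,K,T);i=im.astype(int);L=(P-MID)@BR
    m=(abs(L[...,0])<.02)&(abs(L[...,1])<.03)&(abs(L[...,2])<.055)&(d>0)
    g=m&(i[...,1]>i[...,0]+6)&(i[...,1]>i[...,2]+3);r=m&(i[...,0]>100)&(i[...,1]<70)&(i[...,2]<70)
    Q=L[g];rng=np.random.default_rng(0);best=0
    for _ in range(1500):
        a,b,c=Q[rng.choice(len(Q),3,False)];N=np.cross(b-a,c-a);l=np.linalg.norm(N)
        if l<1e-5 or abs(N[0]/l)<.8: continue
        N/=l;k=(abs((Q-a)@N)<.0012).sum()
        if k>best: best,n0,p0=k,N,a
    for _ in range(5): I=abs((Q-p0)@n0)<.0012;p0=Q[I].mean(0);n0=np.linalg.svd(Q[I]-p0)[2][2];n0*=np.sign(n0[0])
    x0=p0[0]+(n0[1]*p0[1]+n0[2]*p0[2])/n0[0]
    F=Q[I];print(n,len(Q),I.sum(),"n local",n0.round(3),"yaw/pitch err",np.degrees([n0[1],n0[2]]).round(1),"x at mid mm",x0*1e3)
    print("  y,z range",np.percentile(F[:,1:],[.5,99.5],axis=0).round(4).tolist(),"red",r.sum(),np.median(L[r],0).round(4),L[r].min(0).round(4),L[r].max(0).round(4))
E
python3 meas.py
```

```text
d cm [0.06 0.08 0.06] rot deg [ 0.05 -0.02  0.08] q [-0.26 -0.18  0.1   2.13  0.37  0.8   0.82] t 9.8167 gw 0.6333300632848792 29.99861653894186
wrist 6718 6626 n local [ 1.     0.    -0.027] yaw/pitch err [ 0.  -1.5] x at mid mm -2.495855533819237
  return _methods._mean(a, axis=axis, dtype=dtype,
  ret = um.true_divide(
Traceback (most recent call last):
  File "meas.py", line 16, in <module>
    print("  y,z range",np.percentile(F[:,1:],[.5,99.5],axis=0).round(4).tolist(),"red",r.sum(),np.median(L[r],0).round(4),L[r].min(0).round(4),L[r].max(0).round(4))
                                                                                                                           ~~~~~~~~^^^
ValueError: zero-size array to reduction operation minimum which has no identity
```

```bash
sed -i 's/,"red".*$/); r.any() and print("  red",r.sum(),np.median(L[r],0).round(4),L[r].min(0).round(4),L[r].max(0).round(4))/' meas.py; python3 meas.py
```

```text
d cm [0.06 0.08 0.06] rot deg [ 0.05 -0.02  0.09] q [-0.26 -0.18  0.1   2.13  0.37  0.8   0.82] t 9.8667 gw 0.6296731338464675 29.998506135307252
wrist 6710 6617 n local [ 1.    -0.    -0.027] yaw/pitch err [-0.  -1.5] x at mid mm -2.4909350744928904
  y,z range [[-0.0289, -0.0477], [0.0263, 0.0336]]
scene 291 125 n local [ 0.998 -0.041 -0.039] yaw/pitch err [-2.3 -2.3] x at mid mm -0.1044555548221912
  y,z range [[-0.0297, -0.0466], [0.0276, 0.0471]]
  red 35 [ 0.002  -0.0011  0.0391] [-0.002  -0.0117  0.0312] [0.0045 0.0094 0.0476]
```

Both views put the board within ~1 mm in position and ~1.5° short in tilt. Making a small final trim.

Call:
{"api": "step_arm", "payload": {"targets": [[0.05,0.05,0,-0.3,-0.7,0,0.5],[0.05,0.05,0,-0.3,-0.7,0,0.5],[0,0,0,0,0,0,0.5],[0,0,0,0,0,0,0.5],[0,0,0,0,0,0,0.5]]}}

```text
time: 10.38
position: [0.5559, -0.0315, 0.1919]
tool_rot: [0.509, 2.587, -0.135]
ft_force: [0.9, -0.4, -1.2]
grip_width: 0.629
grip_force: 30.0
```

Call:
{"api": "step_arm", "payload": {"targets": [[0,0,0,0,0,0,0.5],[0,0,0,0,0,0,0.5],[0,0,0,0,0,0,0.5],[0,0,0,0,0,0,0.5],[0,0,0,0,0,0,0.5]]}}

```text
time: 10.8
position: [0.556, -0.0316, 0.1919]
tool_rot: [0.509, 2.587, -0.135]
ft_force: [0.2, 0.7, -0.7]
grip_width: 0.632
grip_force: 30.0
```

```bash
python3 meas.py
```

```text
d cm [-0.05 -0.    0.06] rot deg [0.65 1.38 0.1 ] q [-0.26 -0.19  0.09  2.15  0.41  0.78  0.78] t 10.8 gw 0.6319129463676402 29.998469492420554
wrist 6733 6641 n local [ 1.  0. -0.] yaw/pitch err [ 0. -0.] x at mid mm -1.7566456305999325
  y,z range [[-0.0277, -0.0484], [0.0275, 0.0333]]
scene 318 141 n local [ 1.    -0.011  0.011] yaw/pitch err [-0.6  0.6] x at mid mm 0.7635032536423569
  y,z range [[-0.0292, -0.0461], [0.0278, 0.0468]]
  red 38 [ 0.0014 -0.0001  0.0399] [-0.0039 -0.0115  0.0315] [0.0042 0.0108 0.0481]
```

All within about 1 mm and 1°, and steady. Handing in.

```bash
python3 -c "
from bench import ctrl
print(ctrl.close_job())"
```

```text
the job is handed in; nothing more can be done
None
```

I handed the job in with the red-sticker board held steady in the gripper, square to the lens and centred at 120 mm; the last check put it within about 1 mm and 1° of the pose I had measured for the lens.

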